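# Close the hearing-aid test box and key in the start sequence

## Robot

A 7-joint arm with a two-finger parallel gripper is mounted at the origin on the work surface. World frame = base frame: x ahead of the robot, y to its left, z up, the work surface at z = 0. Lengths are in m, angles in rad, forces in N, time in s.
With the tool pointing down it reaches from about 0.35 to 0.9 m from the base axis. Payload 19.9 kg.
Tool frame: the origin (TCP) lies between the finger pads; the fingertips stand 14 mm ahead of it and the grasp point (between the pads) lies 5 mm behind it; z points along the fingers, y is the line along which they close (so a half turn about z gives the same grasp; the last joint's range is limited). The gripper opens to 94 mm and grips with 3 to 60 N. Pads are 16 mm wide; open, the fingers measure 119 mm over their backs; the gripper's body (75 mm by 177 mm) begins 78 mm behind the grasp point.
Start: joints at [1.204, 0.417, -0.01, 1.614, 0.005, 1.111, -0.053], TCP at [0.199, -0.592, 0.219] pointing down, gripper open.
Joint ranges: [-2.81, 2.81], [-0.39, 2.02], [-1.27, 1.25], [0.06, 2.57], [-1.19, 4.33], [0.19, 2], [-2.82, 2.82]. Speed limits (rad/s): [1.89, 1.89, 2.39, 2.39, 3.01, 3.01, 3.01].

## Interface

Orientations are given as a unit quaternion [w, x, y, z].
In Python, from cell import ctrl gives the robot as it stands.
- The arm moves only by the tool send_rows, never from a script. Its argument "deltas" is a list of rows, each a list of 7 numbers: the shift along the world's x, y, z scaled (see below), then the turn, a rotation vector about the world's x, y, z scaled (see below), then the opening, from 0 (shut) to 1 (fully open). A call has exactly 10 rows; each row is the pose to reach, as a shift and turn from the pose commanded when the call began; what a row does not reach only later rows make up. The controller multiplies each number of a shift by 20 cm and each number of a turn by 90 degrees. A row lasts 1/12 s, in which the tool goes at most 41.7 mm and 7.16 degrees, less where a joint would pass 70% of its speed; a pose out of reach is approached as far as the arm can. A call with a number of a shift or a turn outside -1 to 1 is refused whole. A call with a gripper value outside its range is refused whole. The fingers move at their own pace and stop on an object; "newtons" is the grip in N (left out, the last holds). Time passes only in rows, so rows that repeat a pose let the fingers close, or fill a call up. It gives the time, the measured TCP pose, the force, the opening and the grip force at its end, in the units of the state.
- ctrl.read_state(): the state, without advancing time (a new reading comes with each control period).
- ctrl.camera(name): name is "scene" or "top" or "wrist"; returns (picture, depth): 400x640x3 uint8, red, green, blue; 400x640 float32, m along the optical axis (not along the pixel's ray), 0 where there is no reading.
- ctrl.get_calibration(name): a dict with "fx", "fy", "cx", "cy" (pixels), "R" (3x3) and "t" (3): a world point X has camera coordinates R X + t. Camera axes: x right, y down, z forward; pixel columns grow to the right and rows downward; lengths in m; the calibration is good to about 2 mm. A picture is of the moment at which its call begins: read the wrist's pose just before it. get_calibration takes no time and is no camera call; for the wrist camera it gives the pose at the moment of the call.
- ctrl.sign_off(): hands the job in; it is judged then, once.
The state is a dict: "time": time; "joints": joint angles; "dq": joint speeds; "tau": joint torques, N m; "eef_pos": TCP position; "tool_rot": TCP orientation; "contact_force": force on the tool from outside, world axes, zero at the start; "wrist_torque": the same for the moment, N m; "finger_gap": finger opening in m; "grasp_force": force on a finger pad.
Only numpy, scipy, OpenCV 4.12 (cv2) and the standard library are available. Lean on these libraries where they do the work, as an engineer would, in place of code of your own. Each camera call takes 0.05 s, during which the arm holds its last target. There are 200 camera calls.

## Task

Put the loose grey cover on the hearing-aid test box: hook its tongue under the steel lip with the cover tilted, swing it down until it lies flat and fully home, and let go. Then start the test on the keypad: press the round key, then the long bar key, then the plain square key, each fully down and released before the next. Press no key before the cover is home, never press the cross-shaped key, and leave the other things on the shelf where they are.

Things in the scene. Friction and masses are not known exactly. Their poses are not given: they have to be found in the camera images.
- cover: loose grey plastic cover, 0.18 kg: flat plate 120 (x) x 110 (y) x 8 mm with a tongue on its +x edge and a grip rib on top. Origin at the middle of the plate's underside, z up. Starts lying flat on the shelf, rib up, origin at shelf height
- rib_top (a point): middle of the top of the cover's grip rib, 38 mm straight above the cover's origin; the rib is 14 (x) x 70 (y) mm and stands 30 mm above the plate
- tongue_tip (a point): middle of the lower edge of the tongue's end, on the cover at x = +76 mm, z = 0; the tongue is 60 mm wide (y), 6 mm thick, reaches 16 mm past the plate, underside flush with the plate's; axes as the cover's
- test_box: white fixed test box, 164 (x) x 150 (y) mm, its rim 60 mm above the shelf round an open chamber 96 x 86 mm. Origin on the shelf below seat, same axes
- seat (a point): middle of the seat on the rim, 60 mm above the shelf: the cover's origin belongs here, axes alike; +x points to the steel lip. Raised 8 mm round it: a stop at the -x end (face at x = -62 mm) and side rails (faces at y = +-58 mm), so the plate has 2 mm play in x and 3 mm in y each way. Because of the stop the cover goes in only with its -x end raised (10 to 15 degrees)
- lip (a point): middle of the near lower edge of the fixed steel lip, at x = 68 mm, 12 mm above the rim, axes as seat. The lip covers x = 68 to 92 mm, is 8 mm thick and 120 mm wide; the slot under it, 72 mm wide (y) and 12 mm high, takes the tongue and ends at a back wall at x = 78 mm
- console: fixed grey keypad console, 160 x 160 x 50 mm, near the test box, four black keys in a 2 x 2 pattern 72 mm apart on its top (which key is at which place varies); origin at its underside centre
- key_round_top (a point): centre of the top face of the round (44 mm across) key, 66 mm above the shelf when up; the key stands 12 mm proud of its thin square mount; key axes as the console's
- key_bar_top (a point): centre of the top face of the bar (60 mm along x, 24 mm wide) key, 66 mm above the shelf when up; the key stands 12 mm proud of its thin square mount; key axes as the console's
- key_square_top (a point): centre of the top face of the square (42 x 42 mm) key, 66 mm above the shelf when up; the key stands 12 mm proud of its thin square mount; key axes as the console's
- key_cross_top (a point): centre of the top face of the cross-shaped (50 mm across, arms 18 mm wide) key, 66 mm above the shelf when up; the key stands 12 mm proud of its thin square mount; key axes as the console's
- key_round (a joint): slide of the round key: 0 = up, 0.006 m = fully down; it springs back up. Needs about 1 N to start moving and 4 N to bottom out
- key_bar (a joint): slide of the bar key: 0 = up, 0.006 m = fully down; it springs back up. Needs about 1 N to start moving and 4 N to bottom out
- key_square (a joint): slide of the square key: 0 = up, 0.006 m = fully down; it springs back up. Needs about 1 N to start moving and 4 N to bottom out
- key_cross (a joint): slide of the cross-shaped key: 0 = up, 0.006 m = fully down; it springs back up. Needs about 1 N to start moving and 4 N to bottom out. Not to be pressed
- file: bystander: steel file lying on the shelf, 180 mm long along its x, 26 mm thick; leave alone
- impression: bystander: grey acrylic ear impression standing on the shelf, 52 mm wide, 64 mm tall; leave alone
- vial: bystander: frosted glass vial standing on the shelf, 34 mm wide, 72 mm tall; leave alone
- puck: bystander: round steel calibration weight, 60 mm wide, 40 mm tall; leave alone
Things that resemble listed ones, but are neither listed nor needed, are in the scene too. What is shaped like the test_box but blue is not meant.

How it is judged:
On the way, in this order (a step that is already met when the one before it is completed fails the run):
1. the cover is home on the test box and let go (x of cover in the frame of seat between -0.005 and 0.005 m and y of cover in the frame of seat between -0.006 and 0.006 m and z of cover in the frame of seat between -0.003 and 0.0025 m and angle between cover's own z axis and vertical below 0.03 rad and angle between the x axis of cover and the x axis of seat, either way round below 0.15 rad and contact force between the fingers and cover below 0.2 N and linear speed of cover below 0.01 m/s), for 0.2 s.
2. the round key is pressed down, the others up (value of joint key_round above 0.0045 m and value of joint each of key_bar, key_square, key_cross below 0.0015 m), for 0.04 s.
3. the bar key is pressed down, the others up (value of joint key_bar above 0.0045 m and value of joint each of key_round, key_square, key_cross below 0.0015 m), for 0.04 s.
4. the square key is pressed down, the others up (value of joint key_square above 0.0045 m and value of joint each of key_round, key_bar, key_cross below 0.0015 m), for 0.04 s.
At the end, for the whole second after the job is handed in: The cover lies home on the test box (within 5 mm along, 6 mm across, 3 mm in height and 0.03 rad of flat), at rest, tongue under the lip, and all four keys are up (less than 1.5 mm down) (x of cover in the frame of seat between -0.005 and 0.005 m and y of cover in the frame of seat between -0.006 and 0.006 m and z of cover in the frame of seat between -0.003 and 0.0025 m and angle between cover's own z axis and vertical below 0.03 rad and angle between the x axis of cover and the x axis of seat, either way round below 0.15 rad and linear speed of cover below 0.01 m/s and value of joint each of key_round, key_bar, key_square, key_cross below 0.0015 m); the robot touches nothing.
It fails at once if the cross-shaped key is pressed more than 2.5 mm (value of joint key_cross above 0.0025 m).
It fails at once if a key is pressed while the cover is not home (value of joint any of key_round, key_bar, key_square, key_cross above 0.0025 m and not (x of cover in the frame of seat between -0.005 and 0.005 m and y of cover in the frame of seat between -0.006 and 0.006 m and z of cover in the frame of seat between -0.003 and 0.0025 m and angle between cover's own z axis and vertical below 0.03 rad and angle between the x axis of cover and the x axis of seat, either way round below 0.15 rad)).
It fails at once if two keys are down at once (value of joint each of key_round, key_bar above 0.0025 m or value of joint each of key_round, key_square above 0.0025 m or value of joint each of key_bar, key_square above 0.0025 m).
It fails at once if a bystander is moved more than 20 mm (distance of any of file, impression, vial, puck from where it was at the start of the episode above 0.02 m).
It also fails if it takes over 54 s, if anything falls off the work surface, if the arm or the gripper's body presses on something with over 40 N, if the wrist force passes 120 N, or if a joint passes its speed limit or range.

## Working session

There is one attempt and no reset: what is moved stays moved. The work goes in short steps, Python scripts to look and compute and a tool call to move; the robot and the scene stay as the last step left them, time stands still between calls to the robot, and variables do not carry over. Pictures are saved under pics/ and viewed, at most 10 in all, crops included, and the job is handed in when it is done.

Besides the shell and the picture viewer there is one more tool, called after "Emit:" by a JSON object that holds its "method" and its "body". send_rows: Moves the arm, as the interface text tells. Its arguments: {"type":"object","properties":{"deltas":{"type":"array"},"newtons":{"type":"number"}},"required":["deltas"]}

```bash
mkdir -p pics; ls; python3 - <<'E'
from cell import ctrl
import cv2,numpy as np
for n in("top","scene"):
    p,d=ctrl.camera(n);cv2.imwrite(f"pics/{n}0.png",p[:,:,::-1]);np.savez(f"pics/{n}0.npz",p=p,d=d,**{k:np.array(v) for k,v in ctrl.get_calibration(n).items()})
    c=ctrl.get_calibration(n);print(n,c)
print(ctrl.read_state())
E
```

```text
pics
top {'fx': 432.3335639757211, 'fy': 432.3335639757211, 'cx': 313.3886464929644, 'cy': 200.30269280284733, 'R': array([[ 0.0070248 , -0.99977928,  0.01980004],
       [-0.99669128, -0.00860377, -0.08082364],
       [ 0.08097615, -0.01916675, -0.99653173]]), 't': array([-0.01305663,  0.48985508,  1.19084224])}
scene {'fx': 386.17189257245803, 'fy': 386.17189257245803, 'cx': 308.3295619550124, 'cy': 199.37473670323843, 'R': array([[-0.05506849,  0.99845422, -0.0075249 ],
       [ 0.73552781,  0.03546815, -0.67656548],
       [-0.67525276, -0.04279221, -0.73634403]]), 't': array([ 0.03658261, -0.32237699,  1.53515332])}
{'time': 0.1, 'joints': array([ 1.20448517,  0.41790201, -0.01030905,  1.61406907,  0.00469181,
        1.11065979, -0.05295212]), 'dq': array([ 0.001069  , -0.00265022, -0.00073778, -0.00209386, -0.00165051,
       -0.00015396,  0.00060218]), 'tau': array([ 1.65659432e-03, -8.52581692e+01,  6.40952457e-01, -4.26695681e+01,
       -4.88462497e-02,  1.62701088e-02,  1.38658520e-04]), 'eef_pos': array([ 0.19936136, -0.59204524,  0.21891432]), 'tool_rot': array([-4.93453556e-04,  9.86836393e-01,  1.61720985e-01, -1.17118280e-04]), 'contact_force': array([ 0.39946984, -0.31165831, -0.29397157]), 'wrist_torque': array([ 0.04296028,  0.04507442, -0.05521339]), 'grasp_force': 0.0, 'finger_gap': 0.09357554104926448}
```

View pics/top0.png

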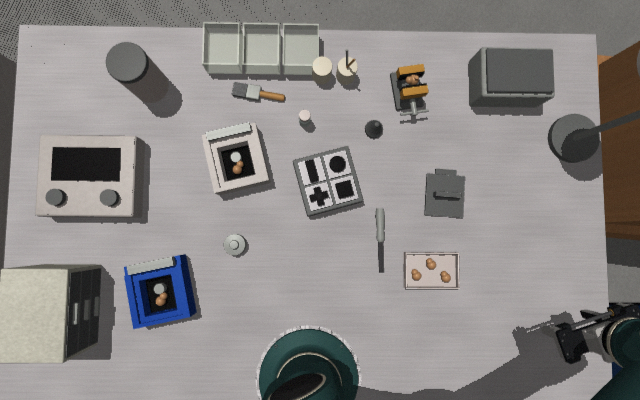

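View pics/scene0.png

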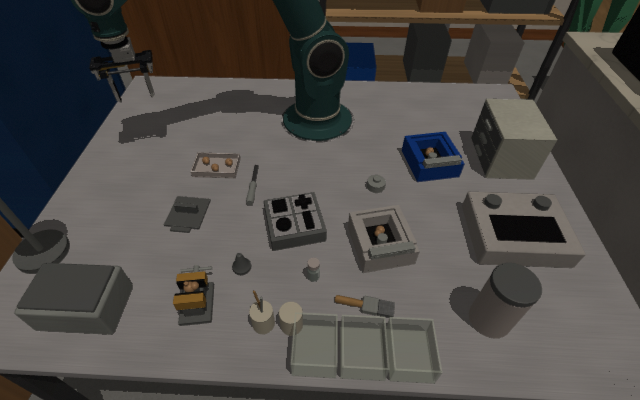

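The top view shows the cover candidates: the grey plate with rib and tongue at (444,194), which fits, and the big dark grey box at (511,77), which doesn't. The test box candidates are the white one at (237,160), which fits, and the blue one at (160,291), which is ruled out. The console is at (329,182), with bar top-left, round top-right, cross bottom-left and square bottom-right. Next I measure.

```bash
cat > h.py <<'E'
import numpy as np,cv2
def load(n): return np.load(f"pics/{n}.npz")
def xyz(z):
    d=z['d'];v,u=np.mgrid[:400,:640]
    c=np.stack([(u-z['cx'])/z['fx']*d,(v-z['cy'])/z['fy']*d,d],-1)
    return (c-z['t'])@z['R']
def ray(z,uv,h):
    uv=np.atleast_2d(uv).astype(float)
    r=np.c_[(uv[:,0]-z['cx'])/z['fx'],(uv[:,1]-z['cy'])/z['fy'],np.ones(len(uv))]@z['R']
    o=-z['R'].T@z['t'];return o+r*((h-o[2])/r[:,2])[:,None]
def rect(pts):
    (c,s,a)=cv2.minAreaRect((pts[:,:2]*1000).astype(np.float32));return np.round(c,1),np.round(s,1),round(a,2)
def biggest(m):
    n,l,s,c=cv2.connectedComponentsWithStats(m.astype(np.uint8));i=1+np.argmax(s[1:,4]);return l==i
E
python3 - <<'E'
from h import *
z=load("top0");P=xyz(z);H=P[...,2];p=z['p'].astype(int)
def roi(x0,x1,y0,y1):
    m=np.zeros((400,640),bool);m[y0:y1,x0:x1]=1;return m
def rep(name,m,h):
    m=biggest(m);v,u=np.nonzero(m);q=P[m];r=ray(z,np.c_[u,v],h)
    print(name,m.sum(),'depth',rect(q),'ray',rect(r),'medz',np.round(np.median(q[:,2]),4),'mean',r.mean(0).round(4));return m
print('shelf z',np.median(H[230:250,280:340]))
C=roi(415,475,160,225);B=roi(190,285,110,205);K=roi(285,372,140,225)
rep('cover all',C&(H>.004)&(H<.02),.008)
rep('rib',C&(H>.028),.038)
# plate without tongue: open
m=biggest(C&(H>.004));m2=cv2.morphologyEx(m.astype(np.uint8),cv2.MORPH_OPEN,np.ones((28,28)))>0
rep('plate',m2,.008)
rep('box',B&(H>.045),.066)
rep('boxrim',B&(H>.054)&(H<.0645),.060)
rep('lipstuff',B&(H>.074),.080)
g=p.sum(2)
rep('consoletop',K&(H>.04),.05)
k=K&(g<150)&(H>.055)
n,l,s,c=cv2.connectedComponentsWithStats(k.astype(np.uint8))
for i in range(1,n):
    if s[i,4]>60: print(c[i],s[i],ray(z,c[i],.066).round(4))
im=z['p'][110:230,195:475,::-1]
hh=np.clip(H[110:230,195:475]*2500,0,255).astype(np.uint8)
hh=cv2.applyColorMap(hh,cv2.COLORMAP_JET)
cv2.imwrite("pics/crop1.png",cv2.resize(np.vstack([im,hh]),None,fx=2.4,fy=2.4,interpolation=cv2.INTER_CUBIC))
E
```

```text
shelf z 0.0004836587254600811
cover all 1547 depth (array([ 516.1, -385.5]), array([119.3, 138.9]), 86.74) ray (array([ 515.8, -384.6]), array([118.9, 138.6]), 86.92) medz 0.0084 mean [ 0.5121 -0.3827  0.008 ]
rib 140 depth (array([ 462.8, -199.5]), array([ 32.2, 448.7]), 14.25) ray (array([ 508.2, -381.5]), array([70.4, 15.2]), 86.12) medz 0.0378 mean [ 0.5083 -0.3809  0.038 ]Traceback (most recent call last):
  File "<stdin>", line 14, in <module>
  File "<stdin>", line 6, in rep
  File "h.py", line 14, in biggest
    n,l,s,c=cv2.connectedComponentsWithStats(m.astype(np.uint8));i=1+np.argmax(s[1:,4]);return l==i
                                                                     ~~~~~~~~~^^^^^^^^^
    return _wrapfunc(a, 'argmax', axis=axis, out=out, **kwds)
    return bound(*args, **kwds)
ValueError: attempt to get argmax of an empty sequence
```

```bash
python3 - <<'E'
from h import *
z=load("top0");P=xyz(z);H=P[...,2];p=z['p'].astype(int)
def roi(x0,x1,y0,y1):
    m=np.zeros((400,640),bool);m[y0:y1,x0:x1]=1;return m
def rep(name,m,h):
    if m.sum()==0: print(name,'none');return
    m=biggest(m);v,u=np.nonzero(m);q=P[m];r=ray(z,np.c_[u,v],h)
    print(name,m.sum(),'ray',rect(r),'medz',np.round(np.median(q[:,2]),4),'mean',r.mean(0).round(4));return m
C=roi(415,475,160,225);B=roi(190,285,110,205);K=roi(285,372,140,225)
rep('rib',C&(H>.033)&(H<.045),.038)
rep('box',B&(H>.045),.066)
rep('boxrim',B&(H>.054)&(H<.0645),.060)
rep('rails',B&(H>.0645)&(H<.0715),.068)
rep('lip',B&(H>.076)&(H<.085),.080)
rep('chamber',B&(H<.05)&roi(215,258,138,180),.06)
rep('consoletop',K&(H>.04),.05)
for i in range(1): pass
g=p.sum(2);k=K&(g<130)&(H>.058)
n,l,s,c=cv2.connectedComponentsWithStats(k.astype(np.uint8))
for i in range(1,n):
    if s[i,4]>60: 
        v,u=np.nonzero(l==i);print(c[i],s[i],ray(z,c[i],.066).round(4),rect(ray(z,np.c_[u,v],.066)),np.median(H[l==i]))
im=z['p'][110:230,195:475,::-1]
hh=np.clip(H[110:230,195:475]*2500,0,255).astype(np.uint8)
hh=cv2.applyColorMap(hh,cv2.COLORMAP_JET)
cv2.imwrite("pics/crop1.png",cv2.resize(np.vstack([im,hh]),None,fx=2.4,fy=2.4,interpolation=cv2.INTER_CUBIC))
E
```

```text
rib 130 ray (array([ 508.5, -381.8]), array([70. , 14.6]), 86.12) medz 0.038 mean [ 0.5085 -0.3826  0.038 ]
box 2444 ray (array([602.6, 205.4]), array([170.9, 152.4]), 14.07) medz 0.0655 mean [0.6065 0.2078 0.066 ]
boxrim 949 ray (array([597.2, 206.6]), array([132.2, 118.3]), 14.19) medz 0.0604 mean [0.6028 0.2082 0.06  ]
rails 746 ray (array([590.1, 203.1]), array([141.5, 150.3]), 14.29) medz 0.0684 mean [0.5761 0.2003 0.068 ]
lip 397 ray (array([669.1, 222.9]), array([ 25.8, 119.4]), 13.66) medz 0.0803 mean [0.6692 0.223  0.08  ]
chamber 1052 ray (array([591.4, 202.9]), array([93.7, 84.7]), 14.17) medz 0.0236 mean [0.5915 0.2026 0.06  ]
consoletop 3366 ray (array([541.4, -47.4]), array([162.1, 159.6]), 15.61) medz 0.0542 mean [ 0.5421 -0.047   0.05  ]
[337.         163.61052632] [330 156  15  16 190] [[ 0.5867 -0.0718  0.066 ]] (array([587. , -71.8]), array([41.2, 38.1]), 0.22) 0.06650125783055824
[311.4        170.48823529] [305 160  13  22 170] [[ 0.5672 -0.0024  0.066 ]] (array([567.1,  -2.3]), array([58.9, 21.2]), 16.21) 0.06646621930573582
[343.97285068 189.01357466] [336 180  17  18 221] [[ 0.5175 -0.0908  0.066 ]] (array([517.4, -90.7]), array([40.7, 39.9]), 15.92) 0.06646608230995603
[318.43956044 195.87912088] [310 187  18  19 182] [[ 0.4983 -0.0219  0.066 ]] (array([498.3, -21.5]), array([42.2, 42.4]), 63.82) 0.06621501098797263
```

View pics/crop1.png

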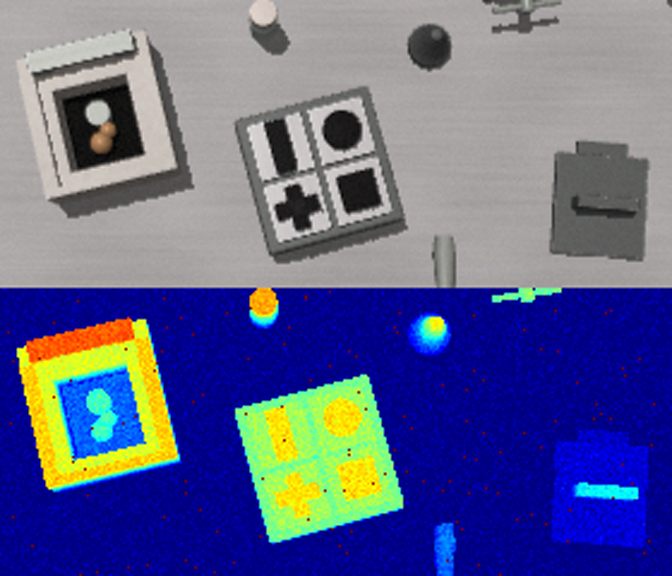

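The crop confirms the cover with its tongue up (+x) at about (600,148), the rib at (605,205), the white box with its lip at the top, and the key layout. Measured sizes match the spec: rib 70x14.6 mm at z=38, lip 119x26 at z=80, chamber 94x85. Results: cover at (0.5085,-0.382) with yaw -3.9°, seat at about (0.5915,0.203) with yaw 14.15°. Now I move.

Emit:
{"method": "send_rows", "body": {"deltas": [[0.15,0.1,0,0,0,0.08,1],[0.35,0.24,0,0,0,0.16,1],[0.55,0.38,0,0,0,0.24,1],[0.75,0.52,0,0,0,0.32,1],[0.9,0.63,0,0,0,0.4,1],[1,0.7,0,0,0,0.48,1],[1,0.7,0,0,0,0.56,1],[1,0.7,0,0,0,0.64,1],[1,0.7,0,0,0,0.72,1],[1,0.7,0,0,0,0.75,1]], "newtons": 30}}

```text
time: 0.93
eef_pos: [0.3994, -0.452, 0.219]
tool_rot: [-0.0, 0.728, 0.686, -0.0]
contact_force: [-0.5, -1.0, 0.8]
finger_gap: 0.0939
grasp_force: 0.0
```

Emit:
{"method": "send_rows", "body": {"deltas": [[0.15,0.1,0,0,0,0,1],[0.3,0.2,0,0,0,0,1],[0.45,0.3,0,0,0,0,1],[0.545,0.35,0,0,0,0,1],[0.545,0.35,-0.1,0,0,0,1],[0.545,0.35,-0.2,0,0,0,1],[0.545,0.35,-0.3,0,0,0,1],[0.545,0.35,-0.3,0,0,0,1],[0.545,0.35,-0.3,0,0,0,1],[0.545,0.35,-0.3,0,0,0,1]]}}

```text
time: 1.77
eef_pos: [0.5088, -0.3826, 0.1605]
tool_rot: [0.0, 0.731, 0.683, 0.0]
contact_force: [-0.8, 0.2, 0.3]
finger_gap: 0.094
grasp_force: 0.0
```

```bash
cat >> h.py <<'E'
def snap(n,f):
    from cell import ctrl
    c=ctrl.get_calibration(n);p,d=ctrl.camera(n);cv2.imwrite(f"pics/{f}.png",p[:,:,::-1]);np.savez(f"pics/{f}.npz",p=p,d=d,**{k:np.array(v) for k,v in c.items()})
    return load(f)
def st():
    from cell import ctrl
    from scipy.spatial.transform import Rotation as Ro
    s=ctrl.read_state();R=Ro.from_quat(s['tool_rot'],scalar_first=True).as_matrix()
    print('t',round(s['time'],2),'pos',s['eef_pos'].round(4),'yaw y',np.degrees(np.arctan2(R[1,1],R[0,1])).round(2),'zax',R[:,2].round(4),'F',s['contact_force'].round(1),'gap',round(s['finger_gap'],4),s['grasp_force']);return s,R
E
python3 - <<'E'
from h import *
st();z=snap("wrist","w1");P=xyz(z);H=P[...,2]
print(z['R'].round(3),(-z['R'].T@z['t']).round(3))
X,Y=P[...,0],P[...,1]
near=(abs(X-.508)<.1)&(abs(Y+.382)<.1)
for nm,m,h in(('rib',near&(H>.034)&(H<.043),.038),('plate',near&(H>.005)&(H<.012),.008)):
    if m.sum()<20: print(nm,m.sum());continue
    m=biggest(m);v,u=np.nonzero(m);print(nm,m.sum(),rect(ray(z,np.c_[u,v],h)),np.median(H[m]),u.min(),u.max(),v.min(),v.max())
E
```

```text
t 1.77 pos [ 0.5088 -0.3826  0.1605] yaw y -3.9 zax [ 6.e-04 -5.e-04 -1.e+00] F [-0.8  0.2  0.3] gap 0.094 0.0
[[ 0.998 -0.067 -0.001]
 [-0.065 -0.962  0.267]
 [-0.019 -0.266 -0.964]] [ 0.514 -0.305  0.324]
rib 971 (array([ 509.9, -383.1]), array([69. , 12.9]), 86.16) 0.03606103353601165 309 322 161 230
plate 9533 (array([ 511.5, -383.8]), array([107.9, 122.4]), 86.16) 0.006186167614593429 257 375 138 237
```

View pics/w1.png

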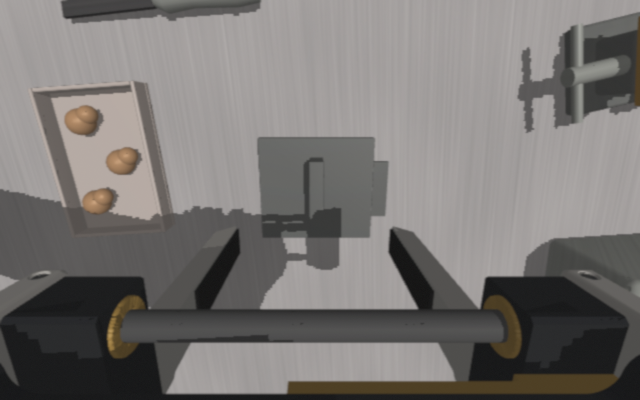

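The wrist view shows the cover between the fingers: rib at (316,195), tongue at (380,188) to the right (+x), plate edges 258–375. The rib measures within 1.5 mm of the top-view position, so I descend and grip.

Emit:
{"method": "send_rows", "body": {"deltas": [[0,0,-0.1,0,0,0,1],[0,0,-0.2,0,0,0,1],[0,0,-0.3,0,0,0,1],[0,0,-0.4,0,0,0,1],[0,0,-0.5,0,0,0,1],[0,0,-0.57,0,0,0,1],[0,0,-0.62,0,0,0,1],[0,0,-0.65,0,0,0,1],[0,0,-0.667,0,0,0,1],[0,0,-0.667,0,0,0,1]]}}

```text
time: 2.65
eef_pos: [0.5086, -0.3824, 0.0261]
tool_rot: [0.0, 0.731, 0.683, -0.0]
contact_force: [-0.5, -0.1, 0.1]
finger_gap: 0.0939
grasp_force: 0.0
```

Emit:
{"method": "send_rows", "body": {"deltas": [[0,0,0,0,0,0,0.5],[0,0,0,0,0,0,0.4],[0,0,0,0,0,0,0.3],[0,0,0,0,0,0,0.2],[0,0,0,0,0,0,0.1],[0,0,0,0,0,0,0],[0,0,0,0,0,0,0],[0,0,0,0,0,0,0],[0,0,0,0,0,0,0],[0,0,0,0,0,0,0]], "newtons": 40}}

```text
time: 3.48
eef_pos: [0.5084, -0.3823, 0.026]
tool_rot: [-0.0, 0.731, 0.683, -0.0]
contact_force: [0.5, 0.2, 0.3]
finger_gap: 0.0304
grasp_force: 0.0
```

Emit:
{"method": "send_rows", "body": {"deltas": [[0,0,0,0,0,0,0],[0,0,0,0,0,0,0],[0,0,0,0,0,0,0],[0,0,0,0,0,0,0],[0,0,0,0,0,0,0],[0,0,0.04,0,0,0,0],[0,0,0.1,0,0,0,0],[0,0,0.2,0,0,0,0],[0,0,0.3,0,0,0,0],[0,0,0.4,0,0,0,0]]}}

```text
time: 4.32
eef_pos: [0.5085, -0.3823, 0.1081]
tool_rot: [0.0, 0.731, 0.683, -0.0]
contact_force: [0.6, -0.5, -1.5]
finger_gap: 0.0136
grasp_force: 40.0
```

Emit:
{"method": "send_rows", "body": {"deltas": [[0,0,0.1,0,0,0,0],[0,0,0.2,0,0,0,0],[0,0,0.3,0,0,0,0],[0,0,0.35,0,0,0,0],[0,0,0.35,0,0,0,0],[0,0,0.35,0,0,0,0],[0,0,0.35,0,0,0,0],[0,0,0.35,0,0,0,0],[0,0,0.35,0,0,0,0],[0,0,0.35,0,0,0,0]]}}

```text
time: 5.15
eef_pos: [0.5082, -0.3821, 0.1753]
tool_rot: [-0.001, 0.731, 0.683, -0.0]
contact_force: [0.5, 1.1, -1.3]
finger_gap: 0.0139
grasp_force: 40.0
```

```bash
python3 - <<'E'
from h import *
s,R=st();z=snap("wrist","w2");P=xyz(z)
# in tool frame
T=(P-s['eef_pos'])@R
m=(abs(T[...,0])<.1)&(abs(T[...,1])<.1)&(T[...,2]>.005)&(T[...,2]<.06)
m&=(z['d']>0)
h,b=np.histogram(T[m][:,2],bins=np.arange(.005,.06,.0025));print(list(zip((b[:-1]*1e3).round(1),h)))
k=m&(T[...,2]>.008)&(T[...,2]<.03);k=biggest(k)
q=T[k];print(k.sum(),rect(q),np.median(q[:,2]))
A=np.c_[q[:,:2],np.ones(len(q))];print(np.linalg.lstsq(A,q[:,2],rcond=None)[0])
E
```

```text
t 5.15 pos [ 0.5082 -0.3821  0.1753] yaw y -3.89 zax [-9.e-04  7.e-04 -1.e+00] F [ 0.5  1.1 -1.3] gap 0.0139 39.999595284461975
[(np.float64(5.0), np.int64(81)), (np.float64(7.5), np.int64(74)), (np.float64(10.0), np.int64(58)), (np.float64(12.5), np.int64(45)), (np.float64(15.0), np.int64(30)), (np.float64(17.5), np.int64(10120)), (np.float64(20.0), np.int64(9889)), (np.float64(22.5), np.int64(502)), (np.float64(25.0), np.int64(143)), (np.float64(27.5), np.int64(1)), (np.float64(30.0), np.int64(0)), (np.float64(32.5), np.int64(0)), (np.float64(35.0), np.int64(0)), (np.float64(37.5), np.int64(0)), (np.float64(40.0), np.int64(0)), (np.float64(42.5), np.int64(0)), (np.float64(45.0), np.int64(0)), (np.float64(47.5), np.int64(0)), (np.float64(50.0), np.int64(0)), (np.float64(52.5), np.int64(0)), (np.float64(55.0), np.int64(0))]
20730 (array([10.7,  7.4]), array([ 85.7, 136.6]), 0.07) 0.02001089626379953
[-0.00103072  0.00888622  0.02007507]
```

View pics/w2.png

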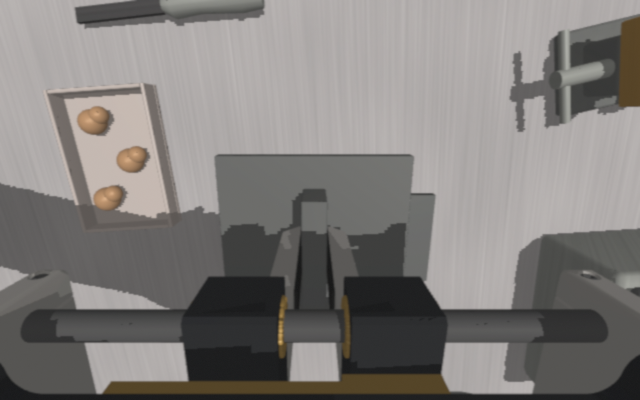

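The cover is held level, with the rib at (314,210) between the pads and the plate at 216–412. Its extent along tool y is -61 to +76 mm, as expected. I carry it over to the box and add the yaw.

Emit:
{"method": "send_rows", "body": {"deltas": [[0.01,0.05,0,0,0,0.02,0],[0.03,0.15,0,0,0,0.04,0],[0.05,0.27,0,0,0,0.06,0],[0.07,0.4,0,0,0,0.08,0],[0.09,0.53,0,0,0,0.1,0],[0.11,0.66,0,0,0,0.12,0],[0.13,0.79,0,0,0,0.14,0],[0.15,0.89,0,0,0,0.16,0],[0.16,0.96,0,0,0,0.18,0],[0.17,1,0,0,0,0.2,0]]}}

```text
time: 6.03
eef_pos: [0.5428, -0.1798, 0.1762]
tool_rot: [0.0, 0.613, 0.79, 0.0]
contact_force: [-0.9, -0.8, -0.8]
finger_gap: 0.0136
grasp_force: 40.0
```

Emit:
{"method": "send_rows", "body": {"deltas": [[0.01,0.05,0,0,0,0,0],[0.03,0.15,0,0,0,0,0],[0.05,0.27,0,0,0,0,0],[0.07,0.4,0,0,0,0,0],[0.09,0.53,0,0,0,0,0],[0.11,0.66,0,0,0,0,0],[0.13,0.79,0,0,0,0,0],[0.15,0.89,0,0,0,0,0],[0.16,0.96,0,0,0,0,0],[0.17,1,0,0,0,0,0]]}}

```text
time: 6.87
eef_pos: [0.5766, 0.0192, 0.1759]
tool_rot: [-0.0, 0.615, 0.789, 0.0]
contact_force: [0.2, 0.1, -1.6]
finger_gap: 0.0132
grasp_force: 40.0
```

Emit:
{"method": "send_rows", "body": {"deltas": [[0,0.05,0,-0.003,0.013,0,0],[0.01,0.15,0,-0.007,0.027,0,0],[0.01,0.27,0,-0.014,0.054,0,0],[0.02,0.4,0,-0.02,0.08,0,0],[0.02,0.53,0,-0.027,0.108,0,0],[0.03,0.66,0,-0.034,0.135,0,0],[0.03,0.79,0,-0.034,0.135,0,0],[0.036,0.87,0,-0.034,0.135,0,0],[0.036,0.916,0,-0.034,0.135,0,0],[0.036,0.916,0,-0.034,0.135,0,0]]}}

```text
time: 7.7
eef_pos: [0.5835, 0.202, 0.1759]
tool_rot: [-0.067, 0.611, 0.784, -0.086]
contact_force: [-0.3, -1.1, -0.6]
finger_gap: 0.0137
grasp_force: 40.0
```

```bash
cat > w.py <<'E'
from h import *
import sys
s,R=st();z=snap("wrist",sys.argv[1]);P=xyz(z);T=(P-s['eef_pos'])@R
print('cam',(-z['R'].T@z['t']).round(3))
k=(abs(T[...,0])<.07)&(abs(T[...,1])<.1)&(T[...,2]>.012)&(T[...,2]<.029);k=biggest(k);q=T[k]
lo,hi=np.percentile(q,[.5,99.5],axis=0);print('cover tool lo/hi',lo.round(4),hi.round(4),'slope',np.linalg.lstsq(np.c_[q[:,:2],np.ones(len(q))],q[:,2],rcond=None)[0].round(4))
a=np.radians(14.15);S=np.array([[np.cos(a),np.sin(a),0],[-np.sin(a),np.cos(a),0],[0,0,1]])
Q=(P-[.5915,.2032,.06])@S.T
for nm,x0,x1,z0,z1 in(('lip',.05,.11,.0145,.025),):
    m=(Q[...,0]>x0)&(Q[...,0]<x1)&(abs(Q[...,1])<.09)&(Q[...,2]>z0)&(Q[...,2]<z1)&~k
    if m.sum()<30: print(nm,m.sum());continue
    m=biggest(m);v,u=np.nonzero(m);q=Q[m];print(nm,m.sum(),'px',u.min(),u.max(),v.min(),v.max(),'seat frame lo/hi',np.percentile(q,[1,99],axis=0).round(4),rect(ray(z,np.c_[u,v],.08)))
E
python3 w.py w3
```

```text
t 7.7 pos [0.5835 0.202  0.1759] yaw y 14.19 zax [-0.2102 -0.0528 -0.9762] F [-0.3 -1.1 -0.6] gap 0.0137 39.99973118305206
cam [0.599 0.286 0.335]
cover tool lo/hi [-0.0265 -0.0594  0.018 ] [0.0533 0.0751 0.0259] slope [-0.0009  0.009   0.0202]
lip 4229 px 427 471 139 279 seat frame lo/hi [[ 0.0698 -0.0584  0.0163]
 [ 0.0933  0.0586  0.0197]] (array([669.9, 223.3]), array([ 24.2, 118.6]), 14.32)
```

View pics/w3.png

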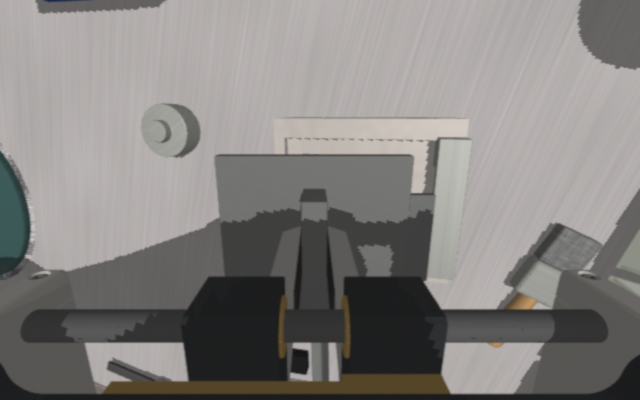

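The wrist view shows the tilted cover at 216–412 with its tongue at (422,200), just short of the lip at 427–471. The lip measures about 1 mm further in +x than in the top view, so I use the average. I lower to the pre-insert height, then slide in.

Emit:
{"method": "send_rows", "body": {"deltas": [[0.0015,0.0015,-0.05,0,0,0,0],[0.0015,0.0015,-0.1,0,0,0,0],[0.0015,0.0015,-0.15,0,0,0,0],[0.0015,0.0015,-0.2,0,0,0,0],[0.0015,0.0015,-0.25,0,0,0,0],[0.0015,0.0015,-0.3,0,0,0,0],[0.0015,0.0015,-0.33,0,0,0,0],[0.0015,0.0015,-0.35,0,0,0,0],[0.0015,0.0015,-0.36,0,0,0,0],[0.0015,0.0015,-0.36,0,0,0,0]]}}

```text
time: 8.58
eef_pos: [0.5839, 0.2012, 0.1038]
tool_rot: [-0.067, 0.611, 0.784, -0.086]
contact_force: [-0.5, -0.7, -1.4]
finger_gap: 0.0138
grasp_force: 40.0
```

```bash
python3 w.py w4
```

```text
t 8.58 pos [0.5839 0.2012 0.1038] yaw y 14.11 zax [-0.2107 -0.0531 -0.9761] F [-0.5 -0.7 -1.4] gap 0.0138 39.99959349632263
cam [0.6   0.285 0.263]
cover tool lo/hi [-0.0389 -0.0592  0.0133] [0.0691 0.0964 0.0289] slope [0.007  0.0285 0.0203]
lip 7336 px 440 507 147 308 seat frame lo/hi [[ 0.0698 -0.0408  0.0155]
 [ 0.0934  0.0589  0.0196]] (array([667.5, 231.7]), array([ 24.4, 102.1]), 14.25)
```

Emit:
{"method": "send_rows", "body": {"deltas": [[0.008,0.004,0,0,0,0,0],[0.016,0.006,0,0,0,0,0],[0.024,0.008,0,0,0,0,0],[0.032,0.01,0,0,0,0,0],[0.04,0.012,0,0,0,0,0],[0.048,0.014,0,0,0,0,0],[0.056,0.016,0,0,0,0,0],[0.064,0.018,0,0,0,0,0],[0.07,0.02,0,0,0,0,0],[0.07,0.02,0,0,0,0,0]]}}

```text
time: 9.47
eef_pos: [0.5981, 0.2053, 0.104]
tool_rot: [-0.067, 0.611, 0.784, -0.086]
contact_force: [-0.6, -0.3, -1.5]
finger_gap: 0.0137
grasp_force: 40.0
```

Emit:
{"method": "send_rows", "body": {"deltas": [[-0.0023,-0.0006,-0.0069,0.0026,-0.0102,0,0],[-0.0046,-0.0011,-0.0138,0.0052,-0.0205,0,0],[-0.0068,-0.0017,-0.0207,0.0077,-0.0307,0,0],[-0.0091,-0.0023,-0.0276,0.0103,-0.041,0,0],[-0.0114,-0.0029,-0.0345,0.0129,-0.0512,0,0],[-0.0137,-0.0034,-0.0414,0.0155,-0.0614,0,0],[-0.016,-0.004,-0.0483,0.0181,-0.0717,0,0],[-0.0182,-0.0046,-0.0552,0.0206,-0.0819,0,0],[-0.0205,-0.0051,-0.0621,0.0232,-0.0922,0,0],[-0.0228,-0.0057,-0.069,0.0258,-0.1024,0,0]]}}

```text
time: 10.3
eef_pos: [0.5933, 0.204, 0.0901]
tool_rot: [-0.016, 0.615, 0.788, -0.02]
contact_force: [0.4, 0.3, -1.4]
finger_gap: 0.013
grasp_force: 40.0
```

```bash
python3 -c "
from h import *
st()"
```

```text
t 10.3 pos [0.5933 0.204  0.0901] yaw y 14.11 zax [-0.0496 -0.0125 -0.9987] F [ 0.4  0.3 -1.4] gap 0.013 39.99955952167511
```

Emit:
{"method": "send_rows", "body": {"deltas": [[-0.001,0,-0.003,0.001,-0.004,0,0],[-0.002,-0.0005,-0.006,0.002,-0.008,0,0],[-0.003,-0.001,-0.009,0.003,-0.012,0,0],[-0.004,-0.001,-0.012,0.004,-0.016,0,0],[-0.005,-0.001,-0.015,0.005,-0.02,0,0],[-0.006,-0.0015,-0.018,0.006,-0.024,0,0],[-0.007,-0.0018,-0.02,0.007,-0.028,0,0],[-0.0073,-0.0018,-0.022,0.008,-0.032,0,0],[-0.0073,-0.0018,-0.022,0.008,-0.032,0,0],[-0.0073,-0.0018,-0.022,0.008,-0.032,0,0]]}}

```text
time: 11.13
eef_pos: [0.592, 0.2038, 0.086]
tool_rot: [-0.0, 0.615, 0.789, -0.0]
contact_force: [-1.7, -0.9, 5.9]
finger_gap: 0.0137
grasp_force: 40.0
```

```bash
python3 w.py w5
```

```text
t 11.13 pos [0.592  0.2038 0.086 ] yaw y 14.11 zax [-4.e-04 -2.e-04 -1.e+00] F [-1.7 -0.9  5.9] gap 0.0137 40.00210762023926
cam [0.573 0.279 0.249]
cover tool lo/hi [-0.0261 -0.0702  0.0134] [0.0697 0.0883 0.0287] slope [0.0142 0.0128 0.0201]
lip 6470 px 423 481 147 308 seat frame lo/hi [[ 0.0697 -0.0407  0.0151]
 [ 0.0933  0.0591  0.0194]] (array([666.6, 231.8]), array([ 24.9, 101.4]), 14.24)
```

Height 0.086 m and a 6 N reaction mean it is seated. I release, rise and check.

Emit:
{"method": "send_rows", "body": {"deltas": [[0,0,0,0,0,0,0.1],[0,0,0,0,0,0,0.25],[0,0,0,0,0,0,0.5],[0,0,0,0,0,0,0.5],[0,0,0,0,0,0,0.5],[0,0,0.03,0,0,0,0.5],[0,0,0.1,0,0,0,0.5],[0,0,0.2,0,0,0,0.5],[0,0,0.3,0,0,0,0.5],[0,0,0.4,0,0,0,0.5]]}}

```text
time: 12.02
eef_pos: [0.592, 0.2039, 0.1681]
tool_rot: [-0.0, 0.615, 0.789, -0.0]
contact_force: [0.2, 0.2, 0.3]
finger_gap: 0.047
grasp_force: 0.0
```

Emit:
{"method": "send_rows", "body": {"deltas": [[-0.02,-0.1,0.05,0,0,0,0.4],[-0.05,-0.2,0.1,0,0,0,0.3],[-0.07,-0.3,0.1,0,0,0,0.2],[-0.1,-0.4,0.1,0,0,0,0.1],[-0.1,-0.5,0.1,0,0,0,0],[-0.1,-0.6,0.1,0,0,0,0],[-0.1,-0.7,0.1,0,0,0,0],[-0.1,-0.8,0.1,0,0,0,0],[-0.1,-0.9,0.1,0,0,0,0],[-0.1,-1,0.1,0,0,0,0]]}}

```text
time: 12.85
eef_pos: [0.572, 0.0029, 0.1872]
tool_rot: [0.0, 0.615, 0.789, -0.0]
contact_force: [-0.5, 0.1, 0.7]
finger_gap: 0.0004
grasp_force: 0.0
```

```bash
python3 - <<'E'
from h import *
st();z=snap("top","t2");P=xyz(z)
a=np.radians(14.15);S=np.array([[np.cos(a),np.sin(a),0],[-np.sin(a),np.cos(a),0],[0,0,1]])
Q=(P-[.5915,.2032,.06])@S.T;b=(abs(Q[...,0])<.11)&(abs(Q[...,1])<.1)
g=z['p'].astype(int).mean(2)
def rep(n,m,h):
    m=biggest(m);v,u=np.nonzero(m);q=(ray(z,np.c_[u,v],.06+h)-[.5915,.2032,.06])@S.T;print(n,m.sum(),rect(q),np.median(Q[m][:,2]));return m
rep('rib',b&(Q[...,2]>.033)&(Q[...,2]<.043),.038)
rep('lip',b&(Q[...,2]>.016)&(Q[...,2]<.025)&(Q[...,0]>.055),.02)
m=b&(g<125)&(Q[...,2]>.003)&(Q[...,2]<.013)&(abs(Q[...,0])<.058)&(abs(Q[...,1])<.053)
q=Q[m];print(m.sum(),rect(q),np.linalg.lstsq(np.c_[q[:,:2],np.ones(len(q))],q[:,2],rcond=None)[0])
im=z['p'][105:225,180:380,::-1];cv2.imwrite("pics/t2c.png",cv2.resize(im,None,fx=3,fy=3,interpolation=cv2.INTER_CUBIC))
E
```

```text
t 12.85 pos [0.572  0.0029 0.1872] yaw y 14.12 zax [ 1.e-04 -5.e-04 -1.e+00] F [-0.5  0.1  0.7] gap 0.0004 0.0
rib 149 (array([-1.9, -0.8]), array([15.3, 70.4]), 0.08) 0.03884195914921901
lip 392 (array([79.9, -0.2]), array([119.7,  25.5]), 89.98) 0.02061681775832145
109 (array([-1.2, -0.4]), array([80.6, 32.1]), 88.62) [-5.73474514e-02 -6.78036099e-05  8.50255832e-03]
```

View pics/t2c.png

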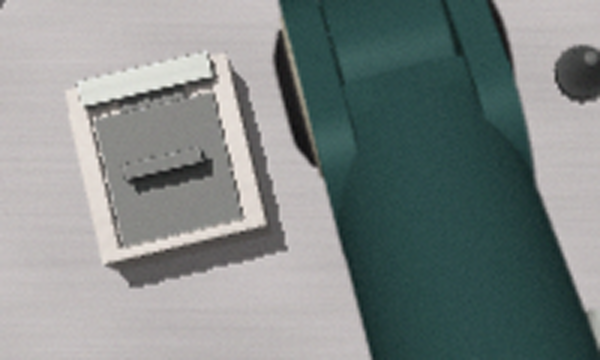

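```bash
python3 - <<'E'
from h import *
z=load("t2");P=xyz(z)
a=np.radians(14.15);S=np.array([[np.cos(a),np.sin(a),0],[-np.sin(a),np.cos(a),0],[0,0,1]])
Q=(P-[.5915,.2032,.06])@S.T
m=(abs(Q[...,0])<.055)&(abs(Q[...,1])<.05)&(Q[...,2]<.014)&(Q[...,2]>.002)&(abs(Q[...,0]+.002)>.014)
q=Q[m];print(m.sum(),np.linalg.lstsq(np.c_[q[:,:2],np.ones(len(q))],q[:,2],rcond=None)[0].round(4))
r=(abs(Q[...,1])>.062)&(abs(Q[...,1])<.07)&(abs(Q[...,0])<.06);print('rails',np.median(Q[r][:,2]))
E
```

```text
1106 [ 0.0008 -0.004   0.0085]
rails 0.008580045632372343
```

The picture and the fit agree that the cover is home: the rib sits at (-1.8,-0.8) mm, the plate is flat (slope below 0.005 rad) and its top is flush with the 8 mm rails. Next come the keys, with the fingers shut: round, then bar, then square.

Emit:
{"method": "send_rows", "body": {"deltas": [[0.02,-0.1,0,0,0,0,0],[0.04,-0.2,0,0,0,0,0],[0.06,-0.3,0,0,0,0,0],[0.075,-0.374,0,0,0,0,0],[0.075,-0.374,-0.1,0,0,0,0],[0.075,-0.374,-0.2,0,0,0,0],[0.075,-0.374,-0.3,0,0,0,0],[0.075,-0.374,-0.4,0,0,0,0],[0.075,-0.374,-0.45,0,0,0,0],[0.075,-0.374,-0.45,0,0,0,0]]}}

```text
time: 13.73
eef_pos: [0.5862, -0.0709, 0.0948]
tool_rot: [-0.001, 0.615, 0.789, -0.001]
contact_force: [-0.2, -0.4, 0.4]
finger_gap: 0.0008
grasp_force: 0.0
```

```bash
python3 - <<'E'
from h import *
s,R=st();z=snap("wrist","w6");P=xyz(z);H=P[...,2];k=(z['p'].astype(int).sum(2)<130)&(H>.058)&(H<.07)
n,l,a,c=cv2.connectedComponentsWithStats(k.astype(np.uint8))
for i in range(1,n):
    if a[i,4]>200:
        v,u=np.nonzero(l==i);print(c[i].round(),a[i],rect(ray(z,np.c_[u,v],.064)))
E
```

```text
t 13.73 pos [ 0.5862 -0.0709  0.0948] yaw y 14.12 zax [-3.2e-03  1.0e-04 -1.0e+00] F [-0.2 -0.4  0.4] gap 0.0008 0.0
[201. 129.] [ 160   89   83   80 3443] (array([501.6, -22.4]), array([45.5, 45.5]), 60.6)
[278. 139.] [269 120  35  27 201] (array([550.7, -16.8]), array([12.4, 25.4]), 69.07)
[320. 222.] [ 288  203   61   51 1417] (array([588.5, -66. ]), array([41.3, 32.7]), 2.25)
[214. 235.] [ 180  206   68   59 3551] (array([520.6, -90.5]), array([42.4, 42.7]), 15.7)
```

View pics/w6.png

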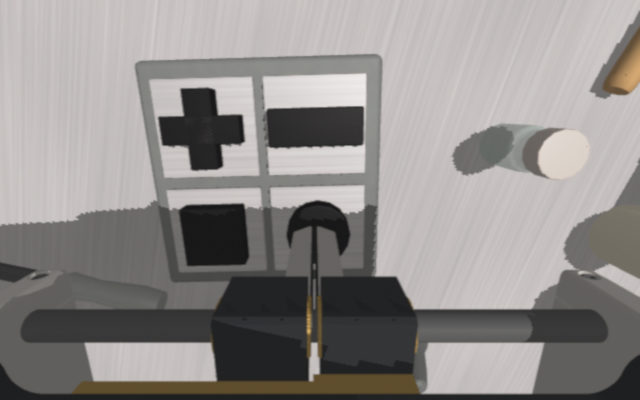

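The wrist view shows the fingertips over the round key at (320,222), with square at (214,235), bar at (315,128) and cross at (201,129). I press round.

Emit:
{"method": "send_rows", "body": {"deltas": [[0,0,-0.03,0,0,0,0],[0,0,-0.06,0,0,0,0],[0,0,-0.09,0,0,0,0],[0,0,-0.105,0,0,0,0],[0,0,-0.115,0,0,0,0],[0,0,-0.12,0,0,0,0],[0,0,-0.12,0,0,0,0],[0,0,-0.12,0,0,0,0],[0,0,-0.12,0,0,0,0],[0,0,-0.12,0,0,0,0]]}}

```text
time: 14.62
eef_pos: [0.5875, -0.0712, 0.0736]
tool_rot: [0.0, 0.615, 0.789, -0.0]
contact_force: [-10.4, -0.9, 29.9]
finger_gap: 0.0002
grasp_force: 15.1
```

Bottomed out at 30 N. I rise and go to the bar.

Emit:
{"method": "send_rows", "body": {"deltas": [[0,0,0.05,0,0,0,0],[0,0,0.1,0,0,0,0],[0,0,0.18,0,0,0,0],[-0.03,0.1,0.18,0,0,0,0],[-0.06,0.2,0.18,0,0,0,0],[-0.09,0.3,0.18,0,0,0,0],[-0.1,0.345,0.18,0,0,0,0],[-0.1,0.345,0.12,0,0,0,0],[-0.1,0.345,0.08,0,0,0,0],[-0.1,0.345,0.08,0,0,0,0]]}}

```text
time: 15.45
eef_pos: [0.5661, -0.0035, 0.0856]
tool_rot: [-0.001, 0.615, 0.788, -0.001]
contact_force: [-0.1, -0.3, -0.6]
finger_gap: -0.0001
grasp_force: 0.0
```

Emit:
{"method": "send_rows", "body": {"deltas": [[0,0,-0.03,0,0,0,0],[0,0,-0.05,0,0,0,0],[0,0,-0.065,0,0,0,0],[0,0,-0.075,0,0,0,0],[0,0,-0.079,0,0,0,0],[0,0,-0.079,0,0,0,0],[0,0,-0.079,0,0,0,0],[0,0,-0.079,0,0,0,0],[0,0,-0.079,0,0,0,0],[0,0,-0.079,0,0,0,0]]}}

```text
time: 16.28
eef_pos: [0.5673, -0.003, 0.0735]
tool_rot: [0.001, 0.615, 0.788, -0.001]
contact_force: [-10.7, -5.1, 32.3]
finger_gap: 0.0006
grasp_force: 16.2
```

Emit:
{"method": "send_rows", "body": {"deltas": [[0,0,0.05,0,0,0,0],[0,0,0.1,0,0,0,0],[0,0,0.18,0,0,0,0],[-0.06,-0.11,0.18,0,0,0,0],[-0.12,-0.22,0.18,0,0,0,0],[-0.18,-0.33,0.18,0,0,0,0],[-0.245,-0.44,0.18,0,0,0,0],[-0.245,-0.44,0.12,0,0,0,0],[-0.245,-0.44,0.08,0,0,0,0],[-0.245,-0.44,0.08,0,0,0,0]]}}

```text
time: 17.12
eef_pos: [0.5174, -0.0896, 0.0867]
tool_rot: [-0.001, 0.615, 0.789, -0.001]
contact_force: [-0.1, 0.7, 0.2]
finger_gap: 0.0004
grasp_force: 0.0
```

Emit:
{"method": "send_rows", "body": {"deltas": [[0,0,-0.03,0,0,0,0],[0,0,-0.05,0,0,0,0],[0,0,-0.065,0,0,0,0],[0,0,-0.075,0,0,0,0],[0,0,-0.079,0,0,0,0],[0,0,-0.079,0,0,0,0],[0,0,-0.079,0,0,0,0],[0,0,-0.079,0,0,0,0],[0,0,-0.079,0,0,0,0],[0,0,-0.079,0,0,0,0]]}}

```text
time: 17.95
eef_pos: [0.5187, -0.0891, 0.0736]
tool_rot: [0.0, 0.614, 0.789, -0.0]
contact_force: [-7.7, 5.3, 29.7]
finger_gap: 0.0006
grasp_force: 15.1
```

Emit:
{"method": "send_rows", "body": {"deltas": [[0,0,0.05,0,0,0,0],[0,0,0.1,0,0,0,0],[0,0,0.2,0,0,0,0],[0,0,0.3,0,0,0,0],[0,0,0.4,0,0,0,0],[-0.1,-0.15,0.5,0,0,0,0],[-0.2,-0.3,0.5,0,0,0,0],[-0.3,-0.45,0.5,0,0,0,0],[-0.4,-0.6,0.5,0,0,0,0],[-0.4,-0.6,0.5,0,0,0,0]]}}

```text
time: 18.78
eef_pos: [0.4343, -0.2156, 0.1724]
tool_rot: [-0.0, 0.618, 0.786, -0.002]
contact_force: [0.8, 0.8, -0.7]
finger_gap: 0.0005
grasp_force: 0.0
```

```bash
python3 - <<'E'
from h import *
st();z=snap("top","t3");P=xyz(z);z0=load("top0")
a=np.radians(14.15);S=np.array([[np.cos(a),np.sin(a),0],[-np.sin(a),np.cos(a),0],[0,0,1]])
Q=(P-[.5915,.2032,.06])@S.T;b=(abs(Q[...,0])<.11)&(abs(Q[...,1])<.1)
m=biggest(b&(Q[...,2]>.033)&(Q[...,2]<.043));v,u=np.nonzero(m);print(rect((ray(z,np.c_[u,v],.098)-[.5915,.2032,.06])@S.T))
for n,(x,y) in dict(round=(337,164),bar=(311,170),square=(344,189),cross=(318,196)).items(): print(n,np.median(P[y-3:y+4,x-3:x+4,2]).round(4))
E
```

```text
t 18.78 pos [ 0.4343 -0.2156  0.1724] yaw y 13.71 zax [-0.0024 -0.0022 -1.    ] F [ 0.8  0.8 -0.7] gap 0.0005 0.0
(array([-1.8, -0.5]), array([15.2, 69.8]), 0.08)
round 0.0663
bar 0.0669
square 0.0659
cross 0.0669
```

The cover is still home, all four keys are up and the arm is clear, so I hand in.

```bash
python3 -c "
from cell import ctrl
print(ctrl.sign_off())"
```

```text
the job is handed in; nothing more can be done
None
```

I put the cover home on the white test box and let go, then pressed round, bar and square in that order; by the last check the cover was flat and in place, all four keys were up and the arm was clear, and I handed in at about 19 s (no verdict came back).

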